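# Index the drilling turntable to the round blank

### The arm

A 6-joint arm with a two-finger parallel gripper is mounted at the origin on the work surface. World frame = base frame: x ahead of the robot, y to its left, z up, the work surface at z = 0. Lengths are in mm, angles in rad, forces in N, time in s.
With the tool pointing down it reaches from about 350 to 975 mm from the base axis. Payload 17.4 kg.
Tool frame: the origin (TCP) lies at the very end of the fingers, on their centre line; the grasp point (between the pads) lies 19 mm behind it; z points along the fingers, y is the line along which they close (so a half turn about z gives the same grasp; the last joint's range is limited). The gripper opens to 85 mm and grips with 20 to 120 N. Pads are 22 mm wide; open, the fingers measure 114 mm over their backs; the gripper's body (76 mm by 85 mm) begins 54 mm behind the grasp point. The pads swing forward as they close: fully open they stand 13 mm farther back than shut.
Start: joints at [1.123, 0.116, 1.442, -0, 1.584, -0.038], TCP at [268.946, 619.113, 231.303] pointing down, gripper open.
Joint ranges: [-2.83, 2.83], [-0.83, 2.19], [0.07, 2.5], [-1.14, 4.28], [0.01, 3], [-2.97, 2.97]. Speed limits (rad/s): [1.89, 1.89, 2.22, 3.14, 3.14, 3.14].

### API

Orientations are given as a unit quaternion [w, x, y, z].
In Python, from station import * gives the robot as it stands.
- The arm moves only by the tool move_arm, never from a script. Its argument "plan" is a list of rows, each an object with "travel": the shift along the tool's x, y, z in cm, a list of three; "spin": the turn about the tool's z in rad; "jaw": the closure in counts, from 0 (fully open) to 255 (shut). In form: [{"travel": [dx, dy, dz], "spin": spin, "jaw": jaw}, ...]. A call has 1 to 5 rows; each row is the pose to reach, as a shift and turn from the pose commanded when the call began, along the tool's axes at that moment; what a row does not reach only later rows make up. A row lasts 1/8 s, in which the tool goes at most 62.5 mm and 10.7 degrees, less where a joint would pass 70% of its speed; a pose out of reach is approached as far as the arm can. A call with a gripper value outside its range is refused whole. The fingers move at their own pace and stop on an object; "newtons" is the grip in N (left out, the last holds). Time passes only in rows, so rows that repeat a pose let the fingers close. It gives the time, the measured TCP pose, the force, the opening and the grip force at its end, in the units of the state.
- sense(): the state, without advancing time (a new reading comes with each control period).
- get_image(name): name is "side" or "top" or "wrist"; returns the picture (480x640x3 uint8, red, green, blue); there is no depth.
- camera_params(name): a dict with "intrinsics" (3x3 intrinsics, pixels), "rvec" (rotation vector, rad) and "tvec" (3), from world to camera coordinates, as OpenCV has them; the wrist camera has in their place "hand_eye" (4x4, takes a point from camera to tool coordinates, whose origin is the TCP and whose axes are the flange's). Camera axes: x right, y down, z forward; pixel columns grow to the right and rows downward; lengths in mm; the calibration is good to about 2 mm. A picture is of the moment at which its call begins: read the wrist's pose just before it. camera_params takes no time and is no camera call.
- job_done(): hands the job in; it is judged then, once.
Trained networks look in the newest picture that a camera, given by its name, has taken for a name from the list of things; names that differ only in an ending like _2 or _b are one class to them, and where a whole thing is asked for, a point or a joint stands for the part that bears it (a point fixed in the world has none). Each returns a list of dicts, best first, with "score" (0 to 1); they miss things now and then, are a little off and sometimes report something else, mostly with a low value. They report only what shows in the picture. A call takes as long as a camera call. They do not tell look-alikes from the thing itself.
- regions_of(camera, target): "pixels" (480x640 bool, what is visible of it) and "box" ([left, top, right, bottom] in pixels, round what is visible of it).
- spot_point(camera, target): "location" ([column, row] in pixels: a listed point, or the origin of a listed thing).
The state is a dict: "time": time; "joint_positions": joint angles; "dq": joint speeds; "joint_efforts": joint torques, N m; "tool_pos": TCP position; "eef_rot": TCP orientation; "wrist_force": force on the tool from outside, world axes, zero at the start; "moment": the same for the moment, N m; "finger_gap": opening from 0.0 (shut) to 1.0 (fully open); "grip_force": force on a finger pad.
Only numpy, scipy, OpenCV 4.12 (cv2) and the standard library are available. Lean on these libraries where they do the work, as an engineer would, in place of code of your own. Each camera call takes 0.05 s, during which the arm holds its last target. There are 200 camera calls.

### The job

On the school workbench stands a drilling fixture: a six-station indexing turntable with a fixed drill guide over one station, which is empty now. Turn the turntable, which has a bar handle at its centre, exactly one position, clockwise or anticlockwise, whichever brings the round wooden blank (not the square one on the other side) under the drill guide, with the table clicked in its detent. Leave the round blank in its nest throughout, do not turn the table beyond the neighbouring position, and let go at the end.

Things in the scene. Friction and masses are not known exactly. Their poses are not given: they have to be found in the camera images.
- turntable (a joint): Angle of the turntable, an aluminium disc 240 mm across, its top face 52 mm above the bench, on a grey base. 0 at the start, grows anticlockwise seen from above. Detents every 1.047 rad (60 degrees); let go within 0.4 rad of one, it settles there; the hump between two takes about 0.26 N m. Six nests of four brass pins 8 mm tall lie 92 mm from the vertical axis, 60 degrees apart.
- handle (a point): Middle of the black bar handle on the turntable's axis, 86 mm above the bench: an upright flat bar 70 mm long, 16 mm thick, from 64 to 102 mm above the bench, on a round hub 48 mm across. Frame turns with the table: x along the bar (at the start towards the drill guide), y across it (the way to pinch it), z up.
- round_blank: Round wooden blank, a disc 40 mm across and 18 mm thick, flat in a nest 60 degrees round from the guide's empty station, on one side or the other. Origin: centre of its underside, 52 mm above the bench; z up. A square blank (29 mm) lies in the nest on the guide's other side, an oblong one opposite the guide. A wheel with a hole, lying on the bench, is not concerned.
- guide_point (a point): Point on the drill guide's vertical axis, fixed to the base, 70 mm above the bench, 92 mm from the turntable's axis. The guide is a steel bush 26 mm across, 96 to 130 mm above the bench, on a grey arm (top 122 mm above the bench) and a post 140 mm or more from the axis.
Not all that is in view belongs to the job. Leave any blue or yellow look-alike of the round_blank alone.

How it is judged (in metres and radians):
At the end, for the whole second after the job is handed in: The turntable has been turned one station and rests in its detent (1.047 rad either way from the start, within 0.13 rad, standing still); the round blank lies flat in its own nest (within 10 mm) and under the drill guide (within 15 mm of its axis, horizontally) (x of round_blank in the frame of handle between 0.036 and 0.056 m and (y of round_blank in the frame of handle between 0.0697 and 0.0897 m or y of round_blank in the frame of handle between -0.0897 and -0.0697 m) and z of round_blank in the frame of handle between -0.04 and -0.029 m and horizontal distance between round_blank and guide_point below 0.015 m and (value of joint turntable between 0.917 and 1.177 rad or value of joint turntable between -1.177 and -0.917 rad) and angle between round_blank's own z axis and vertical below 0.15 rad and velocity of joint turntable between -0.05 and 0.05 rad/s and linear speed of round_blank below 0.02 m/s); the robot touches nothing.
It fails at once if the table was turned well beyond the neighbouring position (more than 1.5 rad from the start) (value of joint turntable above 1.5 rad or value of joint turntable below -1.5 rad).
It fails at once if the round blank was lifted or knocked out of its nest (z of round_blank in the frame of handle above -0.02 m or horizontal distance between round_blank and handle above 0.115 m).
It also fails if it takes over 29 s, if anything falls off the work surface, if the arm or the gripper's body presses on something with over 40 N, if the wrist force passes 120 N, or if a joint passes its speed limit or range.

## Working session

There is one attempt and no reset: what is moved stays moved. The work goes in short steps, Python scripts to look and compute and a tool call to move; the robot and the scene stay as the last step left them, time stands still between calls to the robot, and variables do not carry over. Pictures are saved under pics/ and viewed, at most 10 in all, crops included, and the job is handed in when it is done.

Besides the shell and the picture viewer there is one more tool, called as name(argument=value, ...) on one line, values as JSON. move_arm: Moves the arm, as the interface text tells. Its arguments: {"type":"object","properties":{"plan":{"type":"array","items":{"type":"object","properties":{"travel":{"type":"array","items":{"type":"number"}},"spin":{"type":"number"},"jaw":{"type":"number"}}}},"newtons":{"type":"number"}},"required":["plan"]}

```bash
mkdir -p pics
cat > h.py <<'E'
from station import *
import numpy as np, cv2
def ray(cam,px,z):
    p=camera_params(cam);K=np.array(p["intrinsics"],float)
    R,_=cv2.Rodrigues(np.array(p["rvec"],float));t=np.array(p["tvec"],float).ravel()
    d=R.T@np.linalg.solve(K,[px[0],px[1],1]);c=-R.T@t
    return c+d*(z-c[2])/d[2]
E
python3 - <<'E'
from h import *
ims=[]
for c in("top","side"):
    im=get_image(c); cv2.imwrite(f"pics/{c}.png",im[:,:,::-1])
    for n,z in(("handle",86),("round_blank",52),("guide_point",70)):
        for r in spot_point(c,n)[:3]: print(c,n,round(r["score"],2),np.round(r["location"]),ray(c,r["location"],z).round(1))
s=sense();print({k:np.round(v,3) for k,v in s.items()})
E
```

```text
top handle 0.76 [258. 320.] [560.1 115.5  86. ]
top round_blank 0.92 [330. 147.] [805.5  27.6  52. ]
top round_blank 0.85 [301. 263.] [637.6  63.6  52. ]
top round_blank 0.78 [414. 340.] [536.6 -94.5  52. ]
top guide_point 0.77 [230. 259.] [639.1 158.1  70. ]
side handle 0.8 [343. 312.] [560.1 114.7  86. ]
side round_blank 0.9 [340. 209.] [733.3 -34.2  52. ]
side round_blank 0.81 [330. 274.] [638.6  68.   52. ]
side round_blank 0.69 [461. 279.] [517.3 -66.2  52. ]
side guide_point 0.88 [277. 301.] [635.2 159.4  70. ]
{'time': np.float64(0.4), 'joint_positions': array([ 1.123,  0.116,  1.442, -0.   ,  1.584, -0.038]), 'dq': array([-0.001,  0.001, -0.001, -0.001,  0.001,  0.   ]), 'joint_efforts': array([-1.0000e-03, -7.3087e+01, -6.3195e+01,  0.0000e+00,  1.0000e-03,
       -0.0000e+00]), 'tool_pos': array([268.94 , 619.096, 231.191]), 'eef_rot': array([-0.   ,  0.203,  0.979, -0.   ]), 'wrist_force': array([-0.309, -0.374,  0.255]), 'moment': array([-0.07 , -0.032, -0.004]), 'grip_force': np.float64(0.0), 'finger_gap': np.float64(1.0)}
```

View pics/top.png

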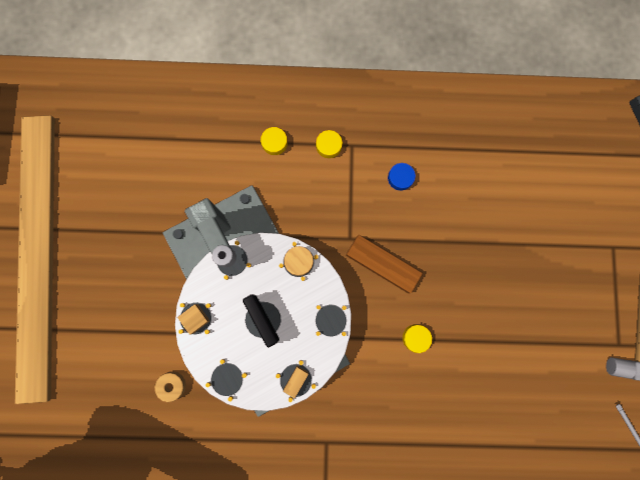

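View pics/side.png

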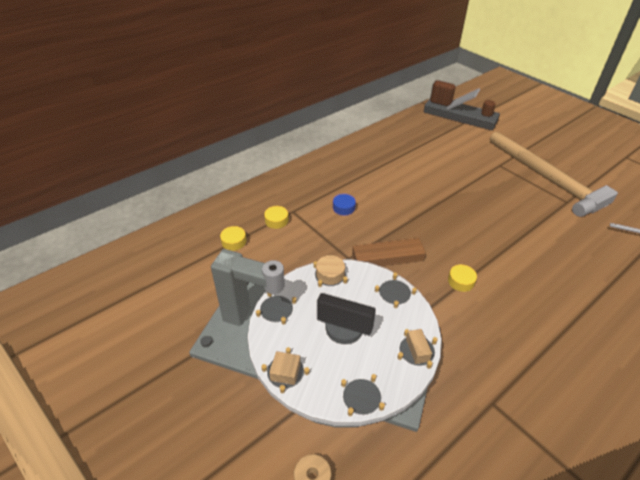

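The round blank is at about (638, 66), right of the guide at (637, 159), so the table has to turn anticlockwise by 60°. The handle is near (560, 115), with the bar at about 30°. I'll pinch it with tool y at −60°, which ends at 0° and keeps the last joint well inside its range.

move_arm(plan=[{"travel":[-46.7,-34.7,0],"spin":2.21,"jaw":0},{"travel":[-46.7,-34.7,0],"spin":2.21,"jaw":0},{"travel":[-46.7,-34.7,0],"spin":2.21,"jaw":0},{"travel":[-46.7,-34.7,0],"spin":2.21,"jaw":0},{"travel":[-46.7,-34.7,0],"spin":2.21,"jaw":0}])

```text
time: 1.02
tool_pos: [425.4, 346.4, 231.5]
eef_rot: [0.0, 0.626, 0.78, 0.0]
wrist_force: [0.2, 0.7, -0.4]
finger_gap: 0.997
grip_force: 0.0
```

```bash
cat >> h.py <<'E'
from scipy.spatial.transform import Rotation as Ro
def pose():
    s=sense();return np.array(s["tool_pos"]),Ro.from_quat(np.roll(s["eef_rot"],-1)).as_matrix(),s
def togo(target,yawy):
    p,R,s=pose();y=np.degrees(np.arctan2(R[1,1],R[0,1]))
    print("t",round(s["time"],2),"tcp",p.round(1),"yaw",round(y,1),"j6",round(s["joint_positions"][5],2),"F",np.round(s["wrist_force"],1),"gap",round(s["finger_gap"],2),"grip",round(s["grip_force"],1))
    print("tilt",R[2,2].round(4),"travel cm",(R.T@(np.array(target)-p)/10).round(2),"spin",np.radians((y-yawy+180)%360-180).round(3))
E
python3 -c "
from h import *
togo([560,115,231],-60)"
```

```text
t 1.02 tcp [425.4 346.4 231.5] yaw 12.5 j6 0.42 F [ 0.2  0.7 -0.4] gap 1.0 grip 0.0
tilt -1.0 travel cm [-25.5    8.15   0.05] spin 1.265
```

move_arm(plan=[{"travel":[-25.5,8.2,0],"spin":1.26,"jaw":0},{"travel":[-25.5,8.2,0],"spin":1.26,"jaw":0},{"travel":[-25.5,8.2,0],"spin":1.26,"jaw":0},{"travel":[-25.5,8.2,0],"spin":1.26,"jaw":0},{"travel":[-25.5,8.2,0],"spin":1.26,"jaw":0}])

```text
time: 1.65
tool_pos: [562.4, 114.8, 231.2]
eef_rot: [0.0, 0.912, 0.411, -0.0]
wrist_force: [-0.2, 1.2, 0.2]
finger_gap: 0.998
grip_force: 0.0
```

```bash
python3 -c "
from h import *
togo([560,115,231],-60)"
```

```text
t 1.65 tcp [562.4 114.8 231.2] yaw -41.4 j6 0.88 F [-0.2  1.2  0.2] gap 1.0 grip 0.0
tilt -1.0 travel cm [-0.14 -0.2   0.02] spin 0.324
```

move_arm(plan=[{"travel":[-0.1,-0.2,0],"spin":0.32,"jaw":0},{"travel":[-0.1,-0.2,0],"spin":0.32,"jaw":0},{"travel":[-0.1,-0.2,0],"spin":0.32,"jaw":0},{"travel":[-0.1,-0.2,0],"spin":0.32,"jaw":0}])

```text
time: 2.15
tool_pos: [559.0, 118.3, 231.4]
eef_rot: [-0.0, 0.964, 0.267, 0.0]
wrist_force: [0.1, -0.8, -0.3]
finger_gap: 1.0
grip_force: 0.0
```

Run:
```python
from h import *
p,R,s=pose();im=get_image("wrist")
c=camera_params("wrist");H=np.array(c["hand_eye"]);K=np.array(c["intrinsics"])
def w(px,z):
    d=R@H[:3,:3]@np.linalg.solve(K,[px[0],px[1],1]);o=R@H[:3,3]+p
    return o+d*(z-o[2])/d[2]
for n,z in(("handle",86),("round_blank",52),("guide_point",70)):
    for r in spot_point("wrist",n)[:2]: print(n,round(r["score"],2),np.round(r["location"]),w(r["location"],z).round(1))
for r in regions_of("wrist","handle")[:1]:
    print(r["score"],r["box"])
# dark bar: orientation from top face
g=im.max(2)
m=(g<45).astype(np.uint8)
n,l,st,ce=cv2.connectedComponentsWithStats(m)
for i in np.argsort(-st[1:,4])[:4]+1:
    q=cv2.minAreaRect(np.argwhere(l==i)[:,::-1].astype(np.float32)); b=cv2.boxPoints(q)
    print(st[i],[w(x,102)[:2].round() for x in b])
cv2.imwrite("pics/w1.png",im[:,:,::-1]); togo([560,115,231],-60)
```

```text
handle 0.57 [327. 227.] [557.1 112.   86. ]
round_blank 0.73 [432. 155.] [638.7  67.3  52. ]
round_blank 0.67 [499. 324.] [549.6 -70.2  52. ]
0.67 [178.2, 54.8, 478.6, 343.4]
[  432   324   208   156 17054] [array([537.,   8.]), array([ 616., -124.]), array([ 505., -235.]), array([413., -81.])]
[    0   324   211   156 17046] [array([220., 240.]), array([371., 285.]), array([452., 151.]), array([314.,  84.])]
[ 226  459  191   21 2935] [array([321.,  72.]), array([341.,  82.]), array([424., -56.]), array([406., -69.])]
[ 311  174   44  103 2299] [array([586., 143.]), array([602., 121.]), array([544.,  76.]), array([526., 100.])]
t 2.4 tcp [559.  118.4 231.3] yaw -59.2 j6 1.2 F [ 1.  -0.7 -0.2] gap 1.0 grip 0.0
tilt -1.0 travel cm [-0.09  0.34  0.03] spin 0.014
```

View pics/w1.png

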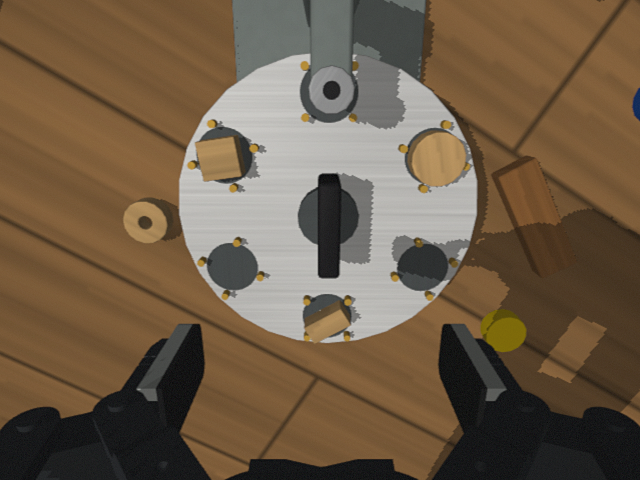

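The picture shows the bar upright at columns 320–341, rows 175–277, in line with the tool. The round blank is at (438, 157) and the guide bush at (331, 90). Next I descend and centre on the handle at about (559, 114).

move_arm(plan=[{"travel":[-0.2,0.4,5],"spin":0.01,"jaw":0},{"travel":[-0.2,0.4,10],"spin":0.01,"jaw":0},{"travel":[-0.2,0.4,14],"spin":0.01,"jaw":0},{"travel":[-0.2,0.4,15.9],"spin":0.01,"jaw":0},{"travel":[-0.2,0.4,15.9],"spin":0.01,"jaw":0}])

```text
time: 3.02
tool_pos: [559.2, 113.8, 71.9]
eef_rot: [-0.0, 0.965, 0.26, -0.001]
wrist_force: [-0.5, 0.6, 1.2]
finger_gap: 0.999
grip_force: 0.0
```

move_arm(newtons=60, plan=[{"travel":[0,0,0],"spin":0,"jaw":255},{"travel":[0,0,0],"spin":0,"jaw":255},{"travel":[0,0,0],"spin":0,"jaw":255},{"travel":[0,0,0],"spin":0,"jaw":255},{"travel":[0,0,0],"spin":0,"jaw":255}])

```text
time: 3.65
tool_pos: [560.1, 113.0, 73.1]
eef_rot: [0.001, 0.966, 0.26, 0.001]
wrist_force: [3.4, -9.3, 3.0]
finger_gap: 0.175
grip_force: 60.0
```

```bash
python3 -c "
from h import *
togo([559,114,72],0)
print(sense()['moment'])"
```

```text
t 3.65 tcp [560.1 113.   73.1] yaw -59.8 j6 1.2 F [ 3.4 -9.3  3. ] gap 0.18 grip 60.0
tilt -1.0 travel cm [-0.04 -0.15  0.11] spin -1.044
[-1.0212326  -0.3034486   0.02285664]
```

Gripped. Now I turn anticlockwise, which is negative spin, in gentle steps.

move_arm(plan=[{"travel":[0,0.1,0],"spin":-0.08,"jaw":255},{"travel":[0,0.1,0],"spin":-0.18,"jaw":255},{"travel":[0,0.1,0],"spin":-0.3,"jaw":255},{"travel":[0,0.1,0],"spin":-0.42,"jaw":255},{"travel":[0,0.1,0],"spin":-0.54,"jaw":255}])

```text
time: 4.28
tool_pos: [559.5, 113.5, 73.0]
eef_rot: [-0.001, 0.86, 0.51, -0.0]
wrist_force: [-10.3, 4.1, 9.6]
finger_gap: 0.177
grip_force: 60.9
```

```bash
python3 -c "
from h import *
togo([560,112.5,72],0)
print(sense()['moment'])"
```

```text
t 4.28 tcp [559.5 113.5  73. ] yaw -28.7 j6 0.65 F [-10.3   4.1   9.6] gap 0.18 grip 60.9
tilt -1.0 travel cm [-0.06  0.09  0.1 ] spin -0.5
[ 0.70753101  1.61296637 -0.08648336]
```

move_arm(plan=[{"travel":[0,0,0],"spin":-0.12,"jaw":255},{"travel":[0,0,0],"spin":-0.24,"jaw":255},{"travel":[0,0,0],"spin":-0.36,"jaw":255},{"travel":[0,0,0],"spin":-0.46,"jaw":255},{"travel":[0,0,0],"spin":-0.51,"jaw":255}])

```text
time: 4.9
tool_pos: [558.7, 113.7, 73.1]
eef_rot: [-0.001, 0.704, 0.71, -0.001]
wrist_force: [-18.8, 4.2, 13.9]
finger_gap: 0.175
grip_force: 61.6
```

```bash
python3 -c "
from h import *
togo([560,112.5,72],0)
print(sense()['moment'])
cv2.imwrite('pics/t2.png',get_image('top')[100:440,140:460,::-1])"
```

```text
t 4.9 tcp [558.7 113.7  73.1] yaw 0.5 j6 0.15 F [-18.8   4.2  13.9] gap 0.17 grip 61.6
tilt -1.0 travel cm [-0.12  0.13  0.1 ] spin 0.009
[ 0.70483712  2.80909403 -0.0994852 ]
```

View pics/t2.png

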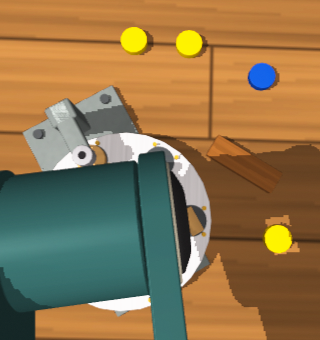

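The table has turned, and the round blank now shows under the bush at (90, 155) in the crop. I'll ease the side force, open and lift.

move_arm(plan=[{"travel":[0,-0.1,0],"spin":0,"jaw":255},{"travel":[0,-0.1,0],"spin":0,"jaw":0},{"travel":[0,-0.1,0],"spin":0,"jaw":0},{"travel":[0,-0.1,0],"spin":0,"jaw":0},{"travel":[0,-0.1,0],"spin":0,"jaw":0}])

```text
time: 5.58
tool_pos: [558.9, 112.9, 72.3]
eef_rot: [-0.0, 0.705, 0.709, -0.0]
wrist_force: [0.7, 0.0, -0.5]
finger_gap: 0.993
grip_force: 0.0
```

move_arm(plan=[{"travel":[0,0,0],"spin":0,"jaw":0},{"travel":[0,0,-4],"spin":0,"jaw":0},{"travel":[0,0,-9],"spin":0,"jaw":0},{"travel":[0,0,-15],"spin":0,"jaw":0},{"travel":[0,0,-17],"spin":0,"jaw":0}])

```text
time: 6.2
tool_pos: [559.7, 113.1, 246.5]
eef_rot: [0.001, 0.705, 0.709, 0.002]
wrist_force: [-0.1, -1.3, -0.8]
finger_gap: 0.999
grip_force: 0.0
```

move_arm(plan=[{"travel":[0,0,0],"spin":0,"jaw":0},{"travel":[0,0,0],"spin":0,"jaw":0},{"travel":[0,0,0],"spin":0,"jaw":0}])

```text
time: 6.58
tool_pos: [558.5, 112.9, 240.5]
eef_rot: [-0.001, 0.705, 0.709, -0.001]
wrist_force: [0.3, -0.6, -0.5]
finger_gap: 0.999
grip_force: 0.0
```

```bash
python3 -c "
from h import *
togo([560,112.5,72],0)
cv2.imwrite('pics/w3.png',get_image('wrist')[:,:,::-1])
cv2.imwrite('pics/s3.png',get_image('side')[200:440,180:500,::-1])"
```

```text
t 6.58 tcp [558.5 112.9 240.5] yaw 0.3 j6 0.15 F [ 0.3 -0.6 -0.5] gap 1.0 grip 0.0
tilt -1.0 travel cm [-0.03  0.19 16.85] spin 0.006
```

View pics/w3.png

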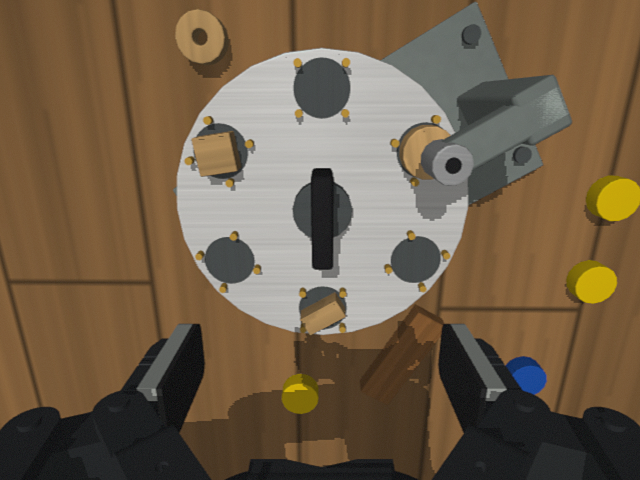

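View pics/s3.png

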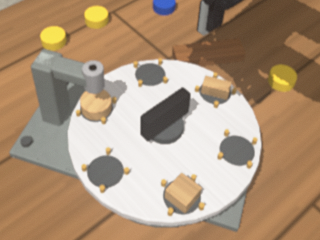

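The round blank sits in its nest under the bush: (425, 152) in the wrist view and (97, 107) in the side crop. The bar stands upright in the wrist view at column 322, so the table has turned 60°. The gripper is clear, so I'm handing in.

```bash
python3 -c "
from station import *
print(job_done())"
```

```text
the job is handed in; nothing more can be done
None
```

I turned the table one station anticlockwise, so the round blank is in its nest under the drill guide; the gripper let go and is clear, and I handed the job in at about 6.7 s (no verdict was returned).

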